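# Latch the slide chamber's end door on its seal

### The job

Close the slide chamber with its draw latch: lift the claw by its lug and hook its lip over the keeper bar, into the slot behind, then swing the lever over and press it firmly home until it bears on its bumper, so that the end door is pulled tight on its seal. Do it gently: do not ram the claw against the keeper or slam the lever onto the bumper, leave the other things on the bench and the vial on the chamber where they are, and let go at the end.

Things in the scene. Friction and masses are not known exactly. Their poses are not given: they have to be found in the camera images.
- chamber: slide chamber: clear box with grey top plate, standing on the bench, 142 x 110 x 66 mm; origin under its centre. Its x (level, from the latch lever towards the keeper and end door), y (along the hinge pins) and z (up) are meant wherever x, y, z are said below; the handle's and claw's own axes turn with them. The latch works in the plane y = 0
- pivot (a point): centre of the lever's fixed hinge pin, between two small steel ears on the chamber's top plate, 18.7 mm above the plate, 17 mm in x from the chamber's centre; axes as the chamber's. The keeper lies about 100 mm away towards x
- lever (a joint): lever angle, rad: 0 = handle level, pointing to -x; grows as it swings up (1.57 upright) and on towards the keeper (stop at 2.3). Starts 0.35 to 0.5. It is home where it meets the bumper, between 0.05 and -0.11. Stiff hinge (0.2 N m friction): stays where it is left, so it must be pressed home to the end; some 10 N at the handle is enough. Over centre from about 0.1 down: then it stays shut
- handle: steel lever handle: bar 20 mm wide (y), 6 mm thick, from 28 to 78 mm from the hinge pin. Origin on the hinge pin; the bar runs along its own -x; own z points to the face that one presses to shut it (up when shut)
- handle_end (a point): middle of the handle's free end, 78 mm from the hinge pin
- bumper: rubber bumper, 14 mm across, in a steel foot on the top plate, 68 mm from the hinge pin towards -x, under the handle. Origin at the centre of its foot, fixed on the plate. Its pad is screwed up or down: its top is 9.2 to 18.7 mm above the plate, not measured; press until the handle is felt to bear on it (it is firm)
- hook: steel claw, a link swinging freely on a pin in the lever. Origin on that pin: lever shut, it is 23.9 mm towards -x and 3 mm below the hinge pin, and turns with the lever (radius 24 mm): opening carries it up and forward. Own x runs to the hooked end: plate 34 mm wide, x 80 to 115 mm, z +-2.5; at its end a lip, x 110 to 115, turns down to z -14. Starts unhooked, lip resting on the lever's side of the keeper bar
- lug (a point): grip point of the finger lug, an upright steel fin on the claw's end plate: 14 mm long, 10 mm thick along y, claw's own x 88 to 102, up to z 38 mm. The point is in the fin at own x 95, z 28 mm, 25.5 mm above the plate's top; pinch it across the 10 mm
- claw_tip (a point): lower edge of the claw's lip, on the lever's side, mid-width (claw's own x 110, z -14 mm)
- keeper: steel keeper on the end door: flat bracket with an upright bar 6 mm thick (x -6 to 0), 34 mm wide, 13 mm tall; then an open slot x 0 to 13; then a wall 5 mm thick, 8 mm tall. The claw's lip belongs in the slot, bearing on the bar. Origin at the foot of the bar's far face, mid-width, on the slot's floor, level with the chamber's top plate, 18.7 mm below the hinge pin; axes as the chamber's
- door (a joint): slide of the end door with the keeper, m: 0 = right out (end stop), grows as it moves towards the chamber (-x). Starts loose (2 N friction) at 0.003 to 0.009, touches the rubber seal at 0.015, about 0.021 with the latch shut, the seal then pushing back with about 28 N
- tip_box_a: bystander: tip box with orange top, 85 x 120 x 57 mm, origin under its centre
- tip_box_b: bystander: another tip box, the same
- tube_rack: bystander: blue rack of capped tubes, 80 x 170 x 76 mm, origin under its centre
- wash_bottle: bystander: white squeeze bottle, 76 mm across, 180 mm tall, origin under its centre
- vial: bystander: glass vial, 16 mm across, 36 mm tall, standing on a corner of the chamber's top plate, about 70 mm towards -x and 40 mm to the side of the hinge pin; origin under its centre
- marker: bystander: black marker, 12 mm thick, 130 mm long, lying on the bench beside the chamber
- timer: bystander: grey timer, 60 x 70 x 18 mm, origin under its centre

How it is judged:
On the way, in this order (a step that is already met when the one before it is completed fails the run):
1. the claw's lip is down in the slot behind the keeper bar, with the lever still open (x of claw_tip in the frame of keeper between -0.002 and 0.012 m and z of claw_tip in the frame of keeper below 0.007 m and value of joint lever above 1 rad), for 0.2 s.
2. the lever is fully down with the claw hooked and the door tight on its seal (x of claw_tip in the frame of keeper between -0.002 and 0.012 m and z of claw_tip in the frame of keeper below 0.007 m and value of joint lever below 0.08 rad and value of joint door above 0.0185 m and contact force between handle and bumper above 0.8 N), for 0.2 s.
At the end, for the whole second after the job is handed in: The lever is down and bears on its bumper with more than 0.8 N (pressed home, not left short), the claw's lip is in the slot behind the keeper bar and pulls on it with more than 10 N, the door is at least 3.5 mm into its seal (slide beyond 0.0185), and it stays so, let go (all of step 2 and contact force between hook and keeper above 10 N); the robot touches nothing.
It fails at once if the claw is forced against the keeper with more than 20 N while the door is still off its seal (contact force between hook and keeper above 20 N and value of joint door below 0.0145 m).
It fails at once if the lever is pressed or slammed onto its bumper with more than 25 N (contact force between handle and bumper above 25 N).
It fails at once if a bystander is moved by more than 20 mm on the bench (the vial on the chamber too) (distance of any of tip_box_a, tip_box_b, tube_rack, wash_bottle, vial, marker, timer from where it was at the start of the episode above 0.02 m).
It also fails if it takes over 64 s, if anything falls off the work surface, if the arm or the gripper's body presses on something with over 40 N, if the wrist force passes 120 N, or if a joint passes its speed limit or range.

### The arm

A 6-joint arm with a two-finger parallel gripper is mounted at the origin on the work surface. World frame = base frame: x ahead of the robot, y to its left, z up, the work surface at z = 0. Lengths are in m, angles in rad, forces in N, time in s.
With the tool pointing down it reaches from about 0.4 to 0.825 m from the base axis. Payload 7 kg.
Tool frame: the origin (TCP) lies between the finger pads; the fingertips stand 22 mm ahead of it and the grasp point (between the pads) lies 3 mm ahead of it; z points along the fingers, y is the direction in which the jaws open and shut (so a half turn about z gives the same grasp; the last joint's range is limited). The gripper opens to 88 mm and grips with 3 to 60 N. Pads are 19 mm wide; open, the fingers measure 130 mm over their backs; the gripper's body (78 mm by 193 mm) begins 47 mm behind the grasp point.
Start: joints at [-0.904, 0.359, 0.012, 0, -1.224, -0.288], TCP at [0.25, -0.627, 0.249] pointing down, gripper open.
Joint ranges: [-3.07, 3.07], [-1.43, 2.12], [-1.02, 1.25], [-3.03, 1.67], [-3.05, -0], [-3.03, 3.03]. Speed limits (rad/s): [2.39, 2.39, 3.01, 3.14, 3.14, 3.14].

### API

Orientations are given as [roll, pitch, yaw] about the fixed x, y, z axes, in that order (R = Rz(yaw) Ry(pitch) Rx(roll)).
In Python, from station import arm, optics gives the robot as it stands. The module is installed in compiled form; this text tells all that it offers.
- The arm moves only by the tool jog_arm, never from a script. Its argument "motion" is a list that holds one entry, the list of rows, each a list of 7 numbers: the shift along the tool's x, y, z in m, then the turn, a rotation vector about the tool's x, y, z in degrees, then the finger opening in m, from 0 to 0.0876. In form: [[[x, y, z, rx, ry, rz, grip], ...]]. A call has 1 to 8 rows; each row is the pose to reach, as a shift and turn from the pose measured when the call began, along the tool's axes at that moment; what a row does not reach only later rows make up. A row lasts 1/10 s, in which the tool goes at most 50 mm and 8.59 degrees, less where a joint would pass 70% of its speed; a pose out of reach is approached as far as the arm can. A call with a gripper value outside its range is refused whole. The fingers move at their own pace and stop on an object; "newtons" is the grip in N (left out, the last holds). Time passes only in rows, so rows that repeat a pose let the fingers close. It gives the time, the measured TCP pose, the force and the opening at its end, in the units of the state.
- arm.get_state(): the state, without advancing time (a new reading comes with each control period).
- optics.grab_frame(name): name is "scene" or "top"; returns the picture (384x512x3 uint8, red, green, blue); there is no depth.
- optics.camera_model(name): a dict with "mtx" (3x3 intrinsics, pixels), "D" ([k1, k2, p1, p2, k3] as OpenCV has them; the pictures are not rectified), "R" (3x3) and "t" (3): a world point X has camera coordinates R X + t. Camera axes: x right, y down, z forward; pixel columns grow to the right and rows downward; lengths in m; the calibration is good to about 2 mm. A picture is of the moment at which its call begins. camera_model takes no time and is no camera call.
- arm.job_done(): hands the job in, once; it reports no verdict.
The state is a dict: "t": time; "q": joint angles; "qd": joint speeds; "joint_efforts": joint torques, N m; "eef_pos": TCP position; "ee_rot": TCP orientation; "force": force on the tool from outside, world axes, zero at the start; "moment": the same for the moment, N m; "width": finger opening in m.
Only numpy, scipy, OpenCV 4.12 (cv2) and the standard library are available. Lean on these libraries where they do the work, as an engineer would, in place of code of your own. Each camera call takes 0.05 s, during which the arm holds its last target.

## Working session

There is one attempt and no reset: what is moved stays moved. The work goes in short steps, Python scripts to look and compute and a tool call to move; the robot and the scene stay as the last step left them, time stands still between calls to the robot, and variables do not carry over. Pictures are saved under pics/ and viewed, and the job is handed in when it is done.

Besides the shell and the picture viewer there is one more tool, called after "Call:" by a JSON object that holds its "op" and its "data", one argument or row to a line. jog_arm: Moves the arm, as the interface text tells. Its arguments: {"type":"object","properties":{"motion":{"type":"array","items":{"type":"array","items":{"type":"array","items":{"type":"number"}}}},"newtons":{"type":"number"}},"required":["motion"]}

```bash
mkdir -p pics
python3 - <<'E'
from station import arm, optics
import cv2
print(arm.get_state())
for n in ("scene","top"):
    f=optics.grab_frame(n); cv2.imwrite(f"pics/{n}0.png",cv2.resize(f[:,:,::-1],(800,600),interpolation=cv2.INTER_CUBIC))
    print(n,optics.camera_model(n))
E
```

```text
{'t': 0.0, 'q': array([-9.03892648e-01,  3.59415750e-01,  1.10815209e-02, -3.30763887e-04,
       -1.22407602e+00, -2.88116691e-01]), 'qd': array([ 0.0021988 , -0.00086104, -0.00010583,  0.00013548,  0.00013893,
        0.00041203]), 'joint_efforts': array([ 1.22804955e-03, -5.82709301e+01,  2.93069923e+01,  6.99733436e+00,
        7.13152884e-03, -1.55264620e-04]), 'eef_pos': array([ 0.24943947, -0.62675642,  0.24761733]), 'ee_rot': array([ 3.13995690e+00, -1.60511511e-04, -2.76291818e+00]), 'force': array([0.0398    , 0.09601108, 0.55517636]), 'moment': array([-0.02041686,  0.03555107, -0.01232756]), 'width': 0.08763736583011439}
scene {'mtx': array([[384.24251133,   0.        , 254.19404058],
       [  0.        , 384.24251133, 189.19694646],
       [  0.        ,   0.        ,   1.        ]]), 'D': array([-0.05058715,  0.        ,  0.        ,  0.        ,  0.        ]), 'R': array([[-0.40214594,  0.91537486, -0.01917036],
       [ 0.56957456,  0.23372467, -0.78800863],
       [-0.71684271, -0.32781342, -0.61536566]]), 't': array([ 0.21336949, -0.25933771,  1.52340409])}
top {'mtx': array([[362.29201713,   0.        , 253.49299469],
       [  0.        , 362.29201713, 192.67243791],
       [  0.        ,   0.        ,   1.        ]]), 'D': array([0.00461912, 0.        , 0.        , 0.        , 0.        ]), 'R': array([[-0.01115899, -0.99988965, -0.00980608],
       [-0.98326123,  0.0127559 , -0.18175432],
       [ 0.18185935,  0.00761375, -0.98329508]]), 't': array([0.01896237, 0.59430321, 0.8833597 ])}
```

View pics/scene0.png

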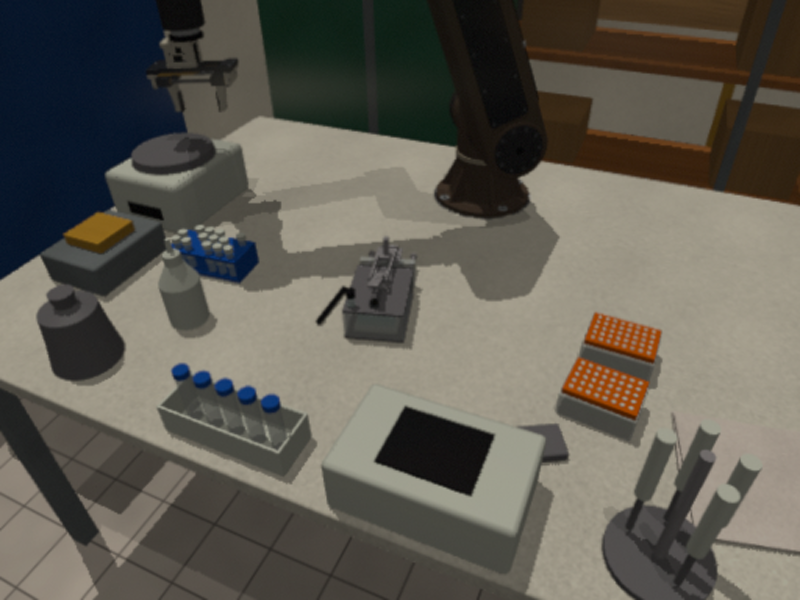

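View pics/top0.png

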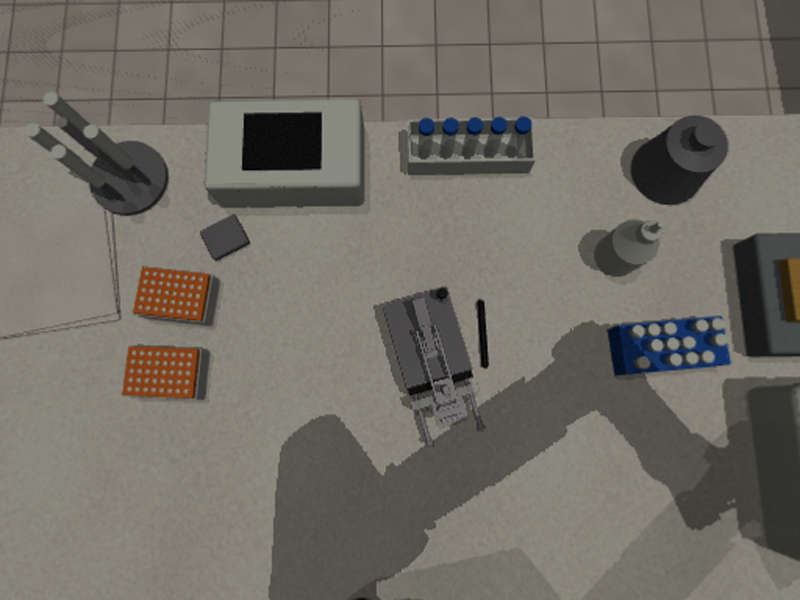

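The top view shows the chamber near (427,345), with the keeper end towards the robot and the vial at (441,294). The handle is at about (425,310) and the lug at about (447,390). I'll zoom in.

```bash
cat > h.py <<'E'
import numpy as np, cv2
from station import arm, optics
from scipy.spatial.transform import Rotation as Ro
def cam(n):
    m=optics.camera_model(n); return m['mtx'],m['D'],m['R'],m['t']
def proj(n,P):
    K,D,R,t=cam(n); return cv2.projectPoints(np.atleast_2d(np.array(P,float)),cv2.Rodrigues(R)[0],t,K,D)[0][:,0]
def ray(n,uv):
    K,D,R,t=cam(n); p=cv2.undistortPoints(np.array([[uv]],float),K,D)[0,0]
    return -R.T@t, R.T@np.array([p[0],p[1],1.])
def atz(n,uv,z):
    o,d=ray(n,uv); return o+d*(z-o[2])/d[2]
def crop(n,f,x0,y0,w,h,s,name):
    cv2.imwrite(f"pics/{name}.png",cv2.resize(f[y0:y0+h,x0:x0+w,::-1],(w*s,h*s),interpolation=cv2.INTER_CUBIC))
E
python3 - <<'E'
from h import *
import cv2
for n,(x,y,w,h) in dict(top=(235,175,80,115),scene=(195,145,80,80)).items():
    f=optics.grab_frame(n); np.save(n+'0.npy',f); crop(n,f,x,y,w,h,5 if n=='top' else 7,n+'z0')
E
```

```text
(no output)
```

View pics/topz0.png

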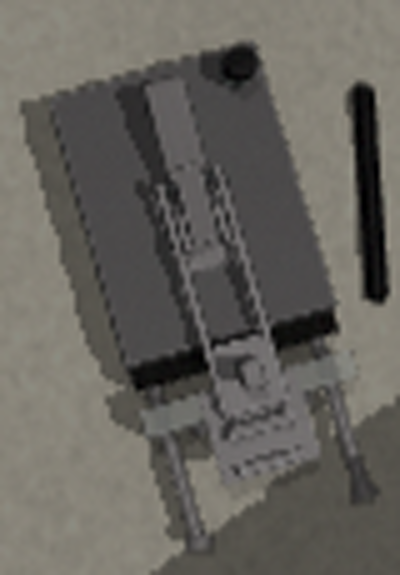

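View pics/scenez0.png

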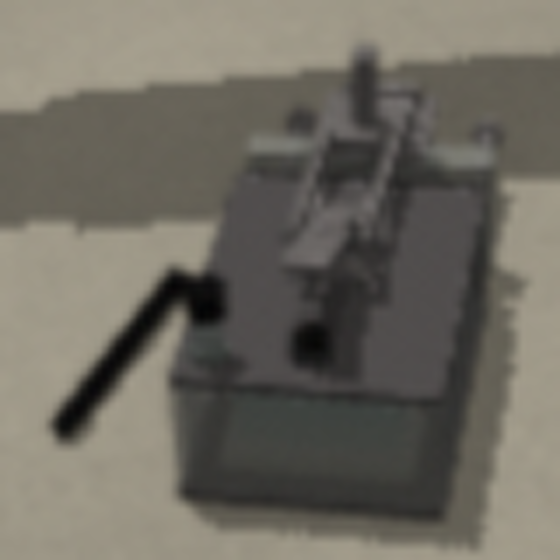

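```bash
cat >> h.py <<'E'
CE=None
def ch2w(p,P): # p=(x,y,yaw)
    c,s=np.cos(p[2]),np.sin(p[2]); P=np.atleast_2d(P)
    return np.c_[p[0]+c*P[:,0]-s*P[:,1], p[1]+s*P[:,0]+c*P[:,1], P[:,2]]
E
python3 - <<'E'
from h import *
from scipy.optimize import least_squares
T=lambda x,y:(235+x/5-.4,175+y/5-.4)
S=lambda x,y:(195+x/7-.43,145+y/7-.43)
z=.066
def rep(n,q): print(n,atz(n,q,z))
for q in [(52,112),(258,46),(130,370),(330,315)]: rep('top',T(*q))
for q in [(172,380),(445,400),(240,170),(495,180)]: rep('scene',S(*q))
obs=[('top',T(52,112),(-.071,-.055,z)),('top',T(258,46),(-.071,.055,z)),('top',T(133,388),(.071,-.055,z)),('top',T(337,330),(.071,.055,z)),
('scene',S(172,380),(-.071,.055,z)),('scene',S(445,400),(-.071,-.055,z)),('scene',S(182,497),(-.071,.055,0)),('scene',S(443,518),(-.071,-.055,0)),('scene',S(495,180),(.071,-.055,z))]
def r(p): return np.concatenate([proj(n,ch2w(p,P))[0]-q for n,q,P in obs])
s=least_squares(r,[.55,-.04,np.pi-.2],loss='soft_l1')
print(s.x,r(s.x).reshape(-1,2).round(1))
E
```

```text
top [0.58142457 0.03350213 0.066     ]
top [ 0.61443382 -0.07247294  0.066     ]
top [ 0.45081499 -0.00437721  0.066     ]
top [ 0.47681987 -0.10459165  0.066     ]
scene [ 0.62006573 -0.06494897  0.066     ]
scene [0.59033201 0.03938166 0.066     ]
scene [ 0.48070232 -0.10503617  0.066     ]
scene [0.44578267 0.00080549 0.066     ]
[ 0.52861622 -0.03658562  3.40939306] [[-0.7 -0.4]
 [-0.6  1.1]
 [-1.4 -1.5]
 [ 0.2 -2.2]
 [-0.5 -2.3]
 [-0.3 -2.1]
 [-0.1 -1.3]
 [ 0.3 -1. ]
 [-0.9 -0.3]]
```

```bash
cat >> h.py <<'E'
def linkpin(th):
    c,s=np.cos(th),np.sin(th); return np.array([-23.9*c-3*s, 23.9*s-3*c])/1e3
def lev(th,P): # handle own -> chamber
    P=np.atleast_2d(P); c,s=np.cos(th),np.sin(th)
    return np.c_[.017+P[:,0]*c+P[:,2]*s, P[:,1], .0847-P[:,0]*s+P[:,2]*c]
def hk(th,ph,P): # ph: nose-down angle
    P=np.atleast_2d(P); c,s=np.cos(ph),np.sin(ph); a=linkpin(th)
    return np.c_[.017+a[0]+P[:,0]*c-P[:,2]*s*1 if False else .017+a[0]+P[:,0]*c-P[:,2]*(-s)*1*0+ -0 + P[:,2]*(-s)*(-1)*(-1)*0 + (-(-P[:,2])*0) - P[:,2]*s*(-1)*0 + (P[:,2]*(-s))*(-0) + P[:,2]*s*0 , P[:,1], .0847+a[1]-P[:,0]*s+P[:,2]*c]
def box(x0,x1,y0,y1,z0,z1): 
    return np.array([(x,y,z) for x in(x0,x1) for y in (y0,y1) for z in (z0,z1)])
E
python3 - <<'E'
# rewrite hk cleanly
s=open('h.py').read()
i=s.index('def hk'); j=s.index('def box')
s=s[:i]+'''def hk(th,ph,P): # ph: nose-down angle; Ry(ph)
    P=np.atleast_2d(P); c,s=np.cos(ph),np.sin(ph); a=linkpin(th)
    return np.c_[.017+a[0]+P[:,0]*c+P[:,2]*s, P[:,1], .0847+a[1]-P[:,0]*s+P[:,2]*c]
'''+s[j:]+'''
ED=[(0,1),(2,3),(4,5),(6,7),(0,2),(1,3),(4,6),(5,7),(0,4),(1,5),(2,6),(3,7)]
def overlay(n,f,p,th,ph,kx,win,s,name):
    x0,y0,w,h=win
    im=cv2.resize(f[y0:y0+h,x0:x0+w,::-1],(w*s,h*s),interpolation=cv2.INTER_CUBIC).copy()
    im=cv2.convertScaleAbs(im,alpha=1.6)
    m=1e-3
    items=[(box(-71*m,71*m,-55*m,55*m,0,66*m),(0,255,0)),
     (lev(th,box(-78*m,-28*m,-10*m,10*m,-3*m,3*m)),(0,0,255)),
     (hk(th,ph,box(80*m,115*m,-17*m,17*m,-2.5*m,2.5*m)),(255,255,0)),
     (hk(th,ph,box(88*m,102*m,-5*m,5*m,2.5*m,38*m)),(255,0,255)),
     (np.array([kx,0,.066])+box(-6*m,0,-17*m,17*m,0,13*m),(0,255,255)),
     (np.array([kx,0,.066])+box(13*m,18*m,-17*m,17*m,0,8*m),(0,160,255)),
     (np.array([-.053,.04,.066])+box(-8*m,8*m,-8*m,8*m,0,36*m),(255,0,0))]
    for B,c in items:
        q=(proj(n,ch2w(p,B))-[x0,y0]+.5)*s
        for a,b in ED: cv2.line(im,tuple(int(v) for v in q[a]),tuple(int(v) for v in q[b]),c,1,cv2.LINE_AA)
    cv2.imwrite(f"pics/{name}.png",im)
'''
open('h.py','w').write(s)
E
cat > ov.py <<'E'
from h import *
import sys
a=[float(v) for v in sys.argv[2:]]
for n,w,s in (('top',(235,175,80,110),7),('scene',(195,140,80,85),7)):
    f=np.load(n+sys.argv[1].split('/')[0]+'.npy'); overlay(n,f,a[:3],a[3],a[4],a[5],w,s if n=='scene' else 5,n+sys.argv[1].replace('/','_'))
a=[cv2.imread(f"pics/{n}{sys.argv[1].replace('/','_')}.png") for n in('top','scene')]
H=max(i.shape[0] for i in a)
a=[cv2.copyMakeBorder(i,0,H-i.shape[0],0,0,cv2.BORDER_CONSTANT) for i in a]
r=np.hstack(a); cv2.imwrite(f"pics/ov{sys.argv[1].replace('/','_')}.png",r[:, :]) ; print(r.shape)
E
sed -i "s/,5,n+/,5,n+/; s/(195,140,80,85),7)/(203,145,56,80),7)/" ov.py
python3 ov.py 0/a .5286 -.0366 3.4094 .42 .1 .116
```

```text
(560, 792, 3)
```

View pics/ov0_a.png

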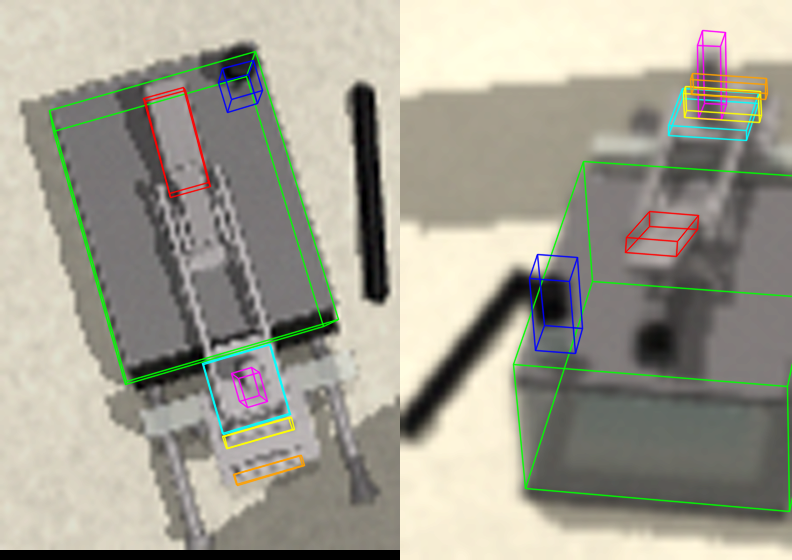

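```bash
python3 ov.py 0/b .5315 -.0360 3.4094 .40 .11 .115
```

```text
(560, 792, 3)
```

View pics/ov0_b.png

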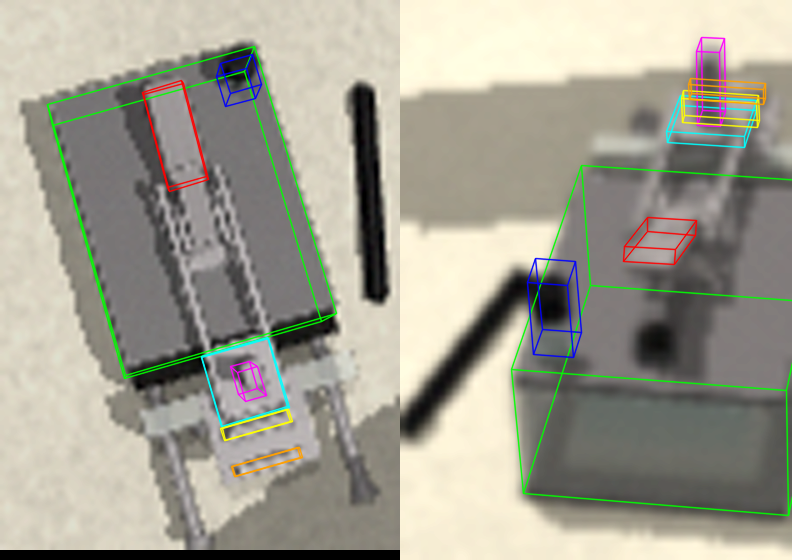

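Run:
```python
from h import *
p=(.5330,-.0366,3.4094)
f=np.load('top0.npy'); overlay('top',f,p,.40,.11,.114,(265,235,40,40),15,'tz')
f=np.load('scene0.npy'); overlay('scene',f,p,.40,.11,.114,(235,140,30,40),15,'sz')
a=cv2.imread('pics/tz.png');b=cv2.imread('pics/sz.png')
cv2.imwrite('pics/tsz.png',cv2.resize(np.hstack([a,b]),None,fx=.75,fy=.75))
f=np.load('top0.npy');a=cv2.resize(f[235:275,265:305,::-1],(600,600),interpolation=cv2.INTER_CUBIC)
cv2.imwrite('pics/traw.png',cv2.convertScaleAbs(a,alpha=1.6))
```

```text
(no output)
```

View pics/tsz.png

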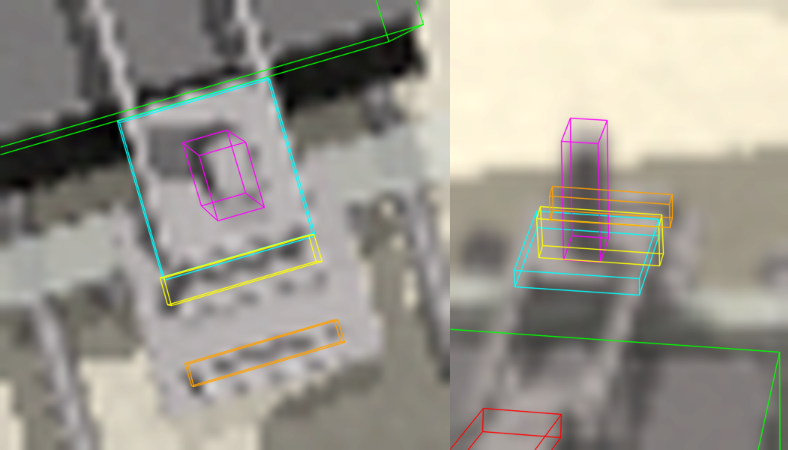

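View pics/traw.png

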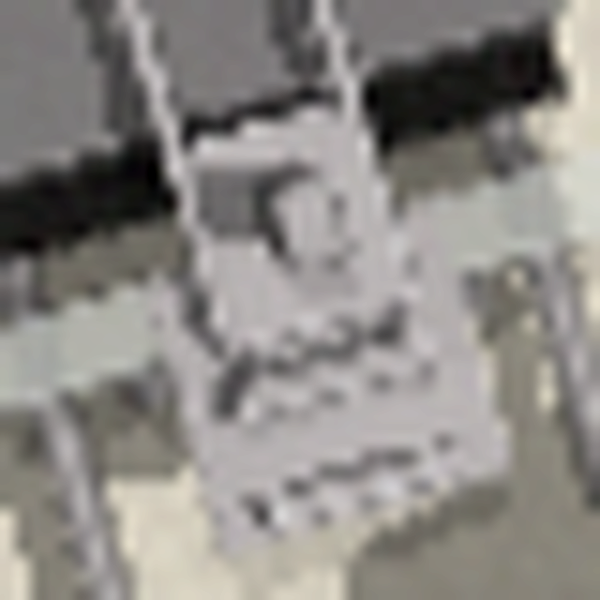

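The overlay agrees to about 1–2 mm on the plate, handle, lug and keeper. Next I'll compute the grasp target.

```bash
cat >> h.py <<'E'
P0=(.5335,-.0368,3.4094)
def tool(): 
    s=arm.get_state(); return s, s['eef_pos'], Ro.from_euler('xyz',s['ee_rot'])
def to_chamber(X):
    c,s=np.cos(P0[2]),np.sin(P0[2]); d=np.asarray(X)-[P0[0],P0[1],0]
    return np.array([c*d[0]+s*d[1],-s*d[0]+c*d[1],d[2]])
def move_to(Pch, tilt=0., fwd=.003):
    """shift/turn for tool so that point fwd ahead of TCP is at chamber pt; tilt=rot about chamber y of the tool (nose-down claw angle)"""
    s,x,R=tool()
    Rt=Ro.from_euler('z',P0[2])*Ro.from_euler('y',tilt)*Ro.from_euler('x',np.pi)
    tgt=ch2w(P0,Pch)[0]-Rt.apply([0,0,fwd])
    d=R.inv().apply(tgt-x); rv=(R.inv()*Rt).as_rotvec(degrees=True)
    print('t',round(s['t'],2),'shift',d.round(4),'turn',rv.round(2),'F',s['force'].round(2),'w',round(s['width'],4))
E
python3 - <<'E'
from h import *
L=hk(.40,.11,[.095,0,.028])[0]; print(L,ch2w(P0,L), hk(.4,.11,[.110,0,-.014]))
move_to(L+[0,0,.07]); move_to(L)
E
```

```text
[0.09131801 0.         0.10864575] [[ 0.44543716 -0.06096435  0.10864575]] [[0.10161666 0.         0.06525292]]
t 0.2 shift [-0.3913  0.4533  0.0668] turn [ 0.06 -0.01  6.36] F [ 0.03 -0.67 -0.51] w 0.0881
t 0.2 shift [-0.3913  0.4532  0.1368] turn [ 0.06 -0.01  6.36] F [ 0.03 -0.67 -0.51] w 0.0881
```

Call:
{"op": "jog_arm", "data": {
  "motion": [
    [[-0.02,0.023,0,0,0,1,0.05],[-0.05,0.058,0,0,0,2,0.05],[-0.08,0.093,0,0,0,3,0.05],[-0.11,0.128,0,0,0,4,0.05],[-0.14,0.162,0,0,0,5,0.05],[-0.17,0.197,0,0,0,6,0.05],[-0.2,0.232,0,0,0,6.36,0.05],[-0.23,0.267,0,0,0,6.36,0.05]]
  ],
  "newtons": 15
}}

```text
t: 1.0
eef_pos: [0.3646, -0.2921, 0.2483]
ee_rot: [3.141, 0.0, -2.874]
force: [0.9, -0.3, 0.0]
width: 0.0502
```

Run:
```python
from h import *
L=hk(.40,.11,[.095,0,.028])[0]
move_to(L+[0,0,.07]); print(arm.get_state()['q'])
```

```text
t 1.0 shift [-0.139   0.2015  0.0669] turn [ 0.05  0.01 -0.04] F [ 0.85 -0.27  0.02] w 0.0502
[-2.53000278e-01  1.00675762e-02 -4.26114032e-01 -8.97663854e-04
 -1.13487746e+00 -1.05023074e+00]
```

Call:
{"op": "jog_arm", "data": {
  "motion": [
    [[-0.025,0.036,0.01,0,0,0,0.05],[-0.05,0.072,0.02,0,0,0,0.05],[-0.075,0.108,0.035,0,0,0,0.05],[-0.1,0.144,0.05,0,0,0,0.05],[-0.12,0.174,0.06,0,0,0,0.05],[-0.134,0.194,0.066,0,0,0,0.05],[-0.139,0.2015,0.067,0,0,0,0.05],[-0.139,0.2015,0.067,0,0,0,0.05]]
  ]
}}

```text
t: 1.8
eef_pos: [0.4456, -0.0602, 0.1814]
ee_rot: [3.141, -0.0, -2.872]
force: [0.4, -1.2, 0.6]
width: 0.05
```

Run:
```python
from h import *
L=hk(.40,.11,[.095,0,.028])[0]
move_to(L+[0,0,.07]); move_to(L);print(arm.get_state()['q'])
f=optics.grab_frame('top'); crop('top',f,235,175,80,110,5,'t1')
f=optics.grab_frame('scene'); crop('s',f,185,105,90,110,5,'s1')
```

```text
t 1.8 shift [ 0.0004 -0.0007 -0.0003] turn [ 0.04 -0.02  0.08] F [ 0.4  -1.18  0.62] w 0.05
t 1.8 shift [ 0.0004 -0.0007  0.0697] turn [ 0.04 -0.02  0.08] F [ 0.4  -1.18  0.62] w 0.05
[ 3.05715114e-01  4.12531703e-02 -5.60184199e-01 -9.35462856e-04
 -9.69626245e-01 -1.60682414e+00]
```

View pics/s1.png

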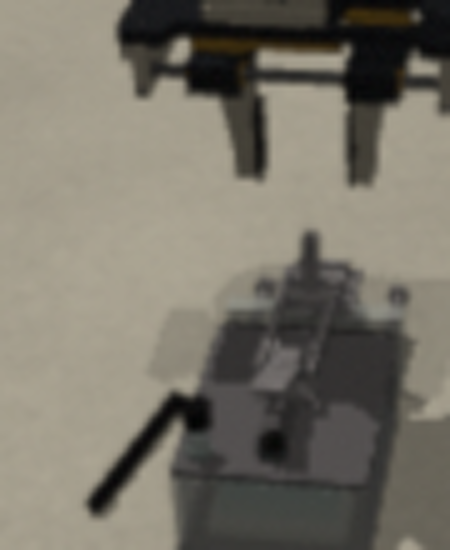

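View pics/t1.png

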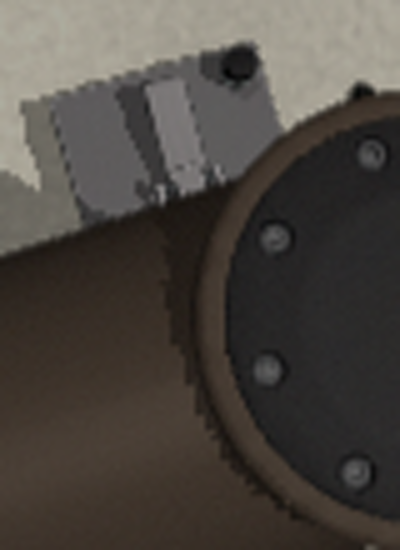

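The lug (310,250) sits midway between the fingertips (250 and 362), so I'll descend and grip it lightly.

Call:
{"op": "jog_arm", "data": {
  "motion": [
    [[0,-0.0005,0.02,0,0,0,0.05],[0,-0.0005,0.04,0,0,0,0.05],[0,-0.0005,0.055,0,0,0,0.05],[0,-0.0005,0.064,0,0,0,0.04],[0,-0.0005,0.068,0,0,0,0.03],[0,-0.0005,0.069,0,0,0,0.025],[0,-0.0005,0.069,0,0,0,0.02],[0,-0.0005,0.069,0,0,0,0.015]]
  ],
  "newtons": 10
}}

```text
t: 2.7
eef_pos: [0.4458, -0.0618, 0.1133]
ee_rot: [3.141, 0.001, -2.874]
force: [0.6, 0.1, -0.1]
width: 0.018
```

Call:
{"op": "jog_arm", "data": {
  "motion": [
    [[0,0,0,0,0,0,0.01],[0,0,0,0,0,0,0.005],[0,0,0,0,0,0,0],[0,0,0,0,0,0,0]]
  ],
  "newtons": 10
}}

```text
t: 3.1
eef_pos: [0.4458, -0.061, 0.1136]
ee_rot: [3.14, 0.002, -2.874]
force: [-3.2, 6.7, 2.7]
width: 0.0098
```

Run:
```python
from h import *
L=hk(.40,.11,[.095,0,.028])[0]
move_to(L); s=arm.get_state(); print(s['force'],s['moment'])
f=optics.grab_frame('scene'); crop('s',f,185,105,90,110,5,'s2')
```

```text
t 3.1 shift [0.0004 0.0001 0.002 ] turn [ 0.1   0.12 -0.01] F [-3.16  6.69  2.73] w 0.0098
[-3.16284561  6.68810003  2.72800103] [2.25262122 1.0871881  0.10595918]
```

View pics/s2.png

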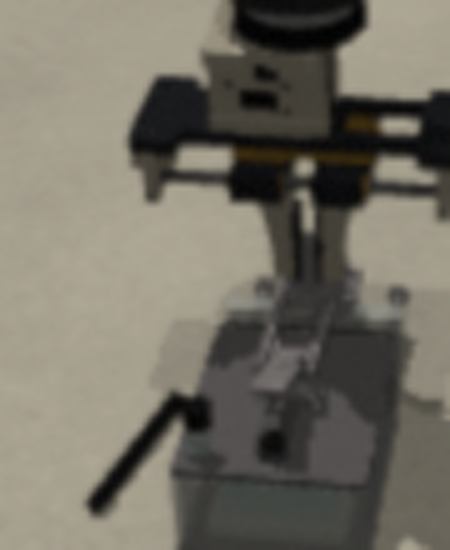

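The lug is held: width is 9.8 mm against a 10 mm fin. Now I'll plan the lift arc about the claw's pin.

```bash
cat >> h.py <<'E'
def rows(cfgs, z0, t0, off=(0,0,0), fwd=.003):
    """cfgs: list of (theta,phi); off: chamber offset of grasp pt; t0: tilt=phi-t0"""
    s,x,R=tool()
    for th,ph in cfgs:
        Pc=hk(th,ph,[.095,0,z0])[0]+off
        Rt=Ro.from_euler('z',P0[2])*Ro.from_euler('y',ph-t0)*Ro.from_euler('x',np.pi)
        tgt=ch2w(P0,Pc)[0]-Rt.apply([0,0,fwd])
        d=R.inv().apply(tgt-x); rv=(R.inv()*Rt).as_rotvec(degrees=True)
        tip=hk(th,ph,[.11,0,-.014])[0]
        print(d.round(4),rv.round(1),'th %.2f ph %.2f tip %.4f %.4f'%(th,ph,tip[0],tip[2]-.066))
E
python3 - <<'E'
from h import *
rows([(.4,.11-.05*i) for i in range(0,9)],.030,.11)
E
```

```text
[ 0.0006  0.0001 -0.    ] [ 0.1  0.1 -0. ] th 0.40 ph 0.11 tip 0.1016 -0.0007
[-0.0007  0.0001 -0.0049] [ 0.1  3.  -0. ] th 0.40 ph 0.06 tip 0.1028 0.0047
[-0.0022  0.0001 -0.0097] [ 0.1  5.8 -0. ] th 0.40 ph 0.01 tip 0.1037 0.0101
[-0.0039  0.0001 -0.0144] [ 0.1  8.7 -0. ] th 0.40 ph -0.04 tip 0.1043 0.0157
[-0.0059  0.0001 -0.019 ] [ 0.1 11.6  0. ] th 0.40 ph -0.09 tip 0.1046 0.0212
[-0.0081  0.0001 -0.0235] [ 0.1 14.4  0. ] th 0.40 ph -0.14 tip 0.1047 0.0267
[-0.0105  0.0001 -0.0279] [ 0.1 17.3  0. ] th 0.40 ph -0.19 tip 0.1045 0.0323
[-0.0131  0.0001 -0.0322] [ 0.1 20.2  0. ] th 0.40 ph -0.24 tip 0.1040 0.0378
[-0.0159  0.0001 -0.0363] [ 0.1 23.   0. ] th 0.40 ph -0.29 tip 0.1032 0.0433
```

Call:
{"op": "jog_arm", "data": {
  "motion": [
    [[0,0,0,0,0,0,0],[-0.001,0,-0.0049,0,3,0,0],[-0.0025,0,-0.0097,0,5.8,0,0],[-0.004,0,-0.0144,0,8.7,0,0]]
  ],
  "newtons": 25
}}

```text
t: 3.55
eef_pos: [0.4501, -0.0593, 0.1285]
ee_rot: [3.139, -0.15, -2.873]
force: [-0.1, 3.5, -1.0]
width: 0.0093
```

Run:
```python
from h import *
s=arm.get_state(); print(s['force'],s['moment'],s['width'])
rows([(.4,.11-.05*i) for i in range(3,9)],.030,.11)
```

```text
[-0.0794846   3.49239568 -0.99151928] [ 1.36102147 -0.84568742 -0.10061592] 0.009347894165096921
[ 0.0006 -0.0004  0.0007] [ 0.1 -0.   0. ] th 0.40 ph -0.04 tip 0.1043 0.0157
[-0.0006 -0.0004 -0.0042] [0.1 2.9 0. ] th 0.40 ph -0.09 tip 0.1046 0.0212
[-0.0021 -0.0004 -0.009 ] [0.1 5.7 0. ] th 0.40 ph -0.14 tip 0.1047 0.0267
[-0.0038 -0.0004 -0.0137] [0.1 8.6 0. ] th 0.40 ph -0.19 tip 0.1045 0.0323
[-0.0058 -0.0004 -0.0183] [ 0.1 11.4  0. ] th 0.40 ph -0.24 tip 0.1040 0.0378
[-0.008  -0.0004 -0.0228] [ 0.1 14.3  0. ] th 0.40 ph -0.29 tip 0.1032 0.0433
```

Forces are small, so I'll continue the lift.

Call:
{"op": "jog_arm", "data": {
  "motion": [
    [[-0.0008,0,-0.0045,0,2.9,0,0],[-0.0023,0,-0.009,0,5.7,0,0],[-0.004,0,-0.0137,0,8.6,0,0],[-0.006,0,-0.0183,0,11.4,0,0],[-0.008,0,-0.0228,0,14.3,0,0]]
  ],
  "newtons": 30
}}

```text
t: 4.05
eef_pos: [0.4616, -0.056, 0.1505]
ee_rot: [3.139, -0.4, -2.872]
force: [-0.2, 2.7, -0.2]
width: 0.0101
```

Run:
```python
from h import *
s=arm.get_state(); print(s['force'],s['moment'],s['width'])
rows([(.4,-.29),(.5,-.3),(.6,-.3),(.7,-.3),(.8,-.28),(.9,-.26),(1.,-.24),(1.1,-.22),(1.2,-.2),(1.3,-.17)],.030,.11)
f=optics.grab_frame('scene'); crop('s',f,185,105,90,110,5,'s3')
```

```text
[-0.15595646  2.67327959 -0.18036848] [ 0.88953921 -1.41084682 -0.19665036] 0.01007386685523683
[ 0.0004 -0.0005  0.0008] [ 0.1 -0.   0.1] th 0.40 ph -0.29 tip 0.1032 0.0433
[ 0.0018 -0.0005 -0.002 ] [0.1 0.6 0.1] th 0.50 ph -0.30 tip 0.1038 0.0467
[ 0.0036 -0.0005 -0.0036] [0.1 0.6 0.1] th 0.60 ph -0.30 tip 0.1048 0.0489
[ 0.0055 -0.0005 -0.005 ] [0.1 0.6 0.1] th 0.70 ph -0.30 tip 0.1060 0.0509
[ 0.008  -0.0005 -0.0043] [ 0.1 -0.6  0.1] th 0.80 ph -0.28 tip 0.1078 0.0507
[ 0.0106 -0.0005 -0.0034] [ 0.1 -1.7  0.1] th 0.90 ph -0.26 tip 0.1097 0.0503
[ 0.0132 -0.0005 -0.0023] [ 0.1 -2.9  0.1] th 1.00 ph -0.24 tip 0.1117 0.0497
[ 0.0159 -0.0005 -0.0009] [ 0.1 -4.   0.1] th 1.10 ph -0.22 tip 0.1139 0.0490
[ 0.0186 -0.0005  0.0008] [ 0.1 -5.2  0.1] th 1.20 ph -0.20 tip 0.1161 0.0480
[ 0.0213 -0.0005  0.0037] [ 0.1 -6.9  0.1] th 1.30 ph -0.17 tip 0.1185 0.0457
```

View pics/s3.png

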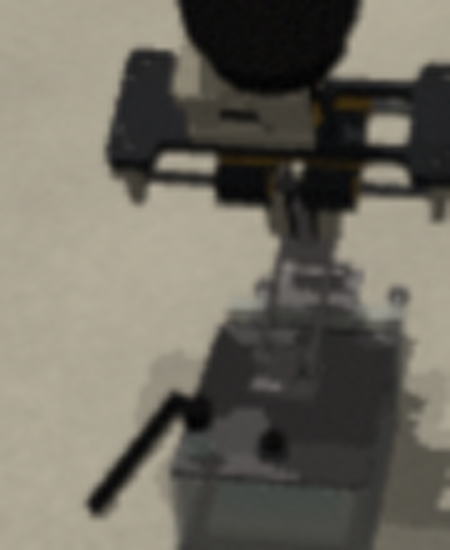

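The claw has been raised, with its plate at about (325,280). Next I'll pull it forward and up to swing the lever open.

Call:
{"op": "jog_arm", "data": {
  "motion": [
    [[0.0018,0,-0.002,0,0.6,0,0],[0.0036,0,-0.0036,0,0.6,0,0],[0.0055,0,-0.005,0,0.6,0,0],[0.008,0,-0.0043,0,-0.6,0,0]]
  ],
  "newtons": 40
}}

```text
t: 4.5
eef_pos: [0.4587, -0.0566, 0.1567]
ee_rot: [3.139, -0.389, -2.872]
force: [6.9, 1.6, -8.2]
width: 0.0097
```

Run:
```python
from h import *
s=arm.get_state(); print(s['force'],s['moment'],s['width'])
rows([(.7,-.3),(.8,-.28),(.9,-.26),(1.,-.24),(1.1,-.22),(1.2,-.2),(1.3,-.17)],.030,.11)
```

```text
[ 6.89554168  1.574745   -8.15712837] [ 1.016588   -4.33876116  0.04011343] 0.009743646956668964
[ 0.0003 -0.0007 -0.0005] [0.1 1.2 0.1] th 0.70 ph -0.30 tip 0.1060 0.0509
[ 0.0028 -0.0007  0.0002] [0.1 0.  0.1] th 0.80 ph -0.28 tip 0.1078 0.0507
[ 0.0054 -0.0007  0.0011] [ 0.1 -1.1  0.1] th 0.90 ph -0.26 tip 0.1097 0.0503
[ 0.0081 -0.0007  0.0022] [ 0.1 -2.3  0.1] th 1.00 ph -0.24 tip 0.1117 0.0497
[ 0.0108 -0.0007  0.0036] [ 0.1 -3.4  0.1] th 1.10 ph -0.22 tip 0.1139 0.0490
[ 0.0135 -0.0007  0.0052] [ 0.1 -4.6  0.1] th 1.20 ph -0.20 tip 0.1161 0.0480
[ 0.0162 -0.0007  0.008 ] [ 0.1 -6.3  0.1] th 1.30 ph -0.17 tip 0.1185 0.0457
```

Call:
{"op": "jog_arm", "data": {
  "motion": [
    [[0.0035,0,-0.0005,0,0,0,0],[0.0062,0,0.0005,0,-1.1,0,0],[0.0089,0,0.0016,0,-2.3,0,0],[0.0116,0,0.003,0,-3.4,0,0],[0.0143,0,0.0046,0,-4.6,0,0],[0.017,0,0.0075,0,-6.3,0,0]]
  ],
  "newtons": 40
}}

```text
t: 5.1
eef_pos: [0.4426, -0.061, 0.1561]
ee_rot: [3.14, -0.273, -2.872]
force: [7.2, 0.5, -6.7]
width: 0.0096
```

Run:
```python
from h import *
s=arm.get_state(); print(s['force'],s['moment'],s['width'])
rows([(1.2,-.2),(1.3,-.17),(1.4,-.15),(1.5,-.12),(1.6,-.1),(1.7,-.07),(1.8,-.04),(1.9,-.02)],.030,.11)
f=optics.grab_frame('scene'); crop('s',f,185,105,90,110,5,'s4')
```

```text
[ 7.16561258  0.5206539  -6.70553063] [ 0.61108711 -3.85091844  0.01823039] 0.00960950746811328
[-0.002  -0.0007 -0.0015] [0.1 2.1 0.1] th 1.20 ph -0.20 tip 0.1161 0.0480
[ 0.0011 -0.0007  0.001 ] [0.1 0.4 0.1] th 1.30 ph -0.17 tip 0.1185 0.0457
[ 0.004  -0.0007  0.0027] [ 0.1 -0.8  0.1] th 1.40 ph -0.15 tip 0.1208 0.0443
[ 0.007  -0.0007  0.0058] [ 0.1 -2.5  0.1] th 1.50 ph -0.12 tip 0.1232 0.0416
[ 0.0097 -0.0007  0.008 ] [ 0.1 -3.6  0.1] th 1.60 ph -0.10 tip 0.1255 0.0397
[ 0.0125 -0.0007  0.0116] [ 0.1 -5.4  0.1] th 1.70 ph -0.07 tip 0.1278 0.0365
[ 0.0151 -0.0007  0.0153] [ 0.1 -7.1  0.1] th 1.80 ph -0.04 tip 0.1300 0.0331
[ 0.0175 -0.0007  0.0183] [ 0.1 -8.2  0.1] th 1.90 ph -0.02 tip 0.1321 0.0305
```

View pics/s4.png

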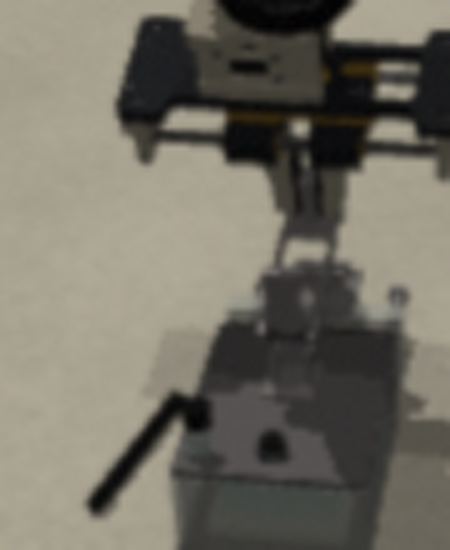

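Call:
{"op": "jog_arm", "data": {
  "motion": [
    [[0.0025,0,0.0005,0,0,0,0],[0.0055,0,0.0022,0,-0.8,0,0],[0.0085,0,0.0053,0,-2.5,0,0],[0.0112,0,0.0075,0,-3.6,0,0],[0.0127,0,0.0093,0,-4.5,0,0],[0.0127,0,0.0093,0,-4.5,0,0]]
  ],
  "newtons": 40
}}

```text
t: 5.75
eef_pos: [0.4282, -0.0649, 0.1508]
ee_rot: [3.139, -0.189, -2.872]
force: [6.8, 0.5, -7.2]
width: 0.0098
```

Run:
```python
from h import *
s=arm.get_state(); print(s['force'],s['moment'],s['width'],s['q'])
rows([(1.65,-.085),(1.65,0),(1.65,.1),(1.65,.2),(1.65,.24),(1.65,.26)],.030,.11)
f=optics.grab_frame('scene'); crop('s',f,185,105,90,110,5,'s5')
np.save('scene5.npy',f)
```

```text
[ 6.80130133  0.48027842 -7.20923721] [ 0.26379613 -3.20947757  0.02243788] 0.009837768470297643 [ 0.30083737  0.16120923 -0.51656721 -0.00914564 -1.08195399 -1.5972176 ]
[-0.0017 -0.0007  0.0009] [0.1 0.3 0.1] th 1.65 ph -0.09 tip 0.1267 0.0382
[-0.0001 -0.0007  0.0092] [ 0.1 -4.5  0.1] th 1.65 ph 0.00 tip 0.1259 0.0288
[ 0.0008 -0.0008  0.0192] [  0.1 -10.3   0.1] th 1.65 ph 0.10 tip 0.1240 0.0179
[ 0.0008 -0.0008  0.0292] [  0.1 -16.    0.1] th 1.65 ph 0.20 tip 0.1209 0.0072
[ 0.0005 -0.0008  0.0332] [  0.1 -18.3   0.1] th 1.65 ph 0.24 tip 0.1194 0.0030
[ 0.0003 -0.0008  0.0352] [  0.1 -19.4   0.1] th 1.65 ph 0.26 tip 0.1186 0.0010
```

View pics/s5.png

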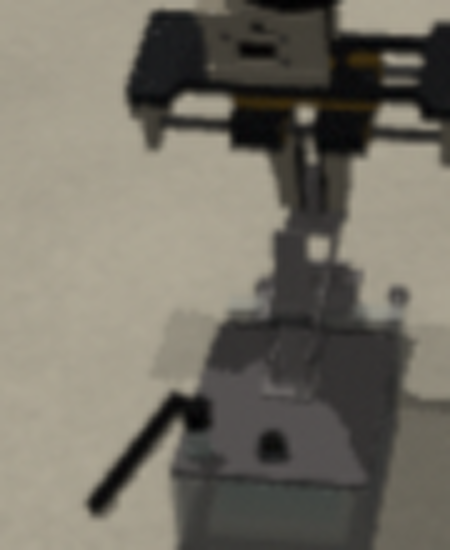

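Call:
{"op": "jog_arm", "data": {
  "motion": [
    [[0.0005,0,0.004,0,-2.2,0,0],[0.001,0,0.0087,0,-4.5,0,0],[0.0015,0,0.0137,0,-7.4,0,0],[0.002,0,0.0187,0,-10.3,0,0],[0.002,0,0.0207,0,-11.4,0,0]]
  ],
  "newtons": 30
}}

```text
t: 6.3
eef_pos: [0.4219, -0.0668, 0.131]
ee_rot: [3.14, 0.011, -2.872]
force: [1.6, -0.5, -2.9]
width: 0.0095
```

Run:
```python
from h import *
s=arm.get_state(); print(s['force'],s['moment'],s['width'],s['q'])
rows([(1.65,.1),(1.65,.12),(1.65,.16),(1.65,.2),(1.65,.24),(1.65,.26)],.030,.11)
f=optics.grab_frame('scene'); crop('s',f,205,125,60,60,9,'s6')
np.save('scene6.npy',f)
```

```text
[ 1.61076282 -0.48485238 -2.89990659] [-0.25925098 -0.31400772 -0.03292326] 0.0094735177045296 [ 0.30722146  0.05872702 -0.67954748 -0.00222082 -0.82128622 -1.60738383]
[-0.0022 -0.0006 -0.0011] [0.1 1.2 0.1] th 1.65 ph 0.10 tip 0.1240 0.0179
[-0.0017 -0.0006  0.0009] [0.1 0.1 0.1] th 1.65 ph 0.12 tip 0.1234 0.0157
[-0.0009 -0.0006  0.0048] [ 0.1 -2.2  0.1] th 1.65 ph 0.16 tip 0.1223 0.0114
[-0.0003 -0.0007  0.0087] [ 0.1 -4.5  0.1] th 1.65 ph 0.20 tip 0.1209 0.0072
[ 0.0003 -0.0007  0.0127] [ 0.1 -6.8  0.1] th 1.65 ph 0.24 tip 0.1194 0.0030
[ 0.0004 -0.0007  0.0147] [ 0.1 -8.   0.1] th 1.65 ph 0.26 tip 0.1186 0.0010
```

View pics/s6.png

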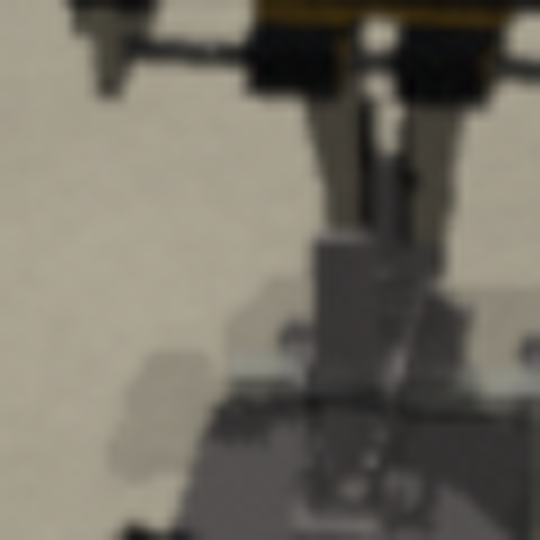

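Run:
```python
from h import *
for th in (1.5,1.6,1.7,1.8,1.9):
    q=proj('scene',ch2w(P0,lev(th,[[-.078,.01,-.003],[-.078,-.01,-.003]])))
    print(th,((q+.5-[205,125])*9).round(0).tolist())
for kx in (.112,.116): print(kx,((proj('scene',ch2w(P0,[[kx-.006,.017,.079],[kx-.006,-.017,.079],[kx+.018,.017,.074]]))+.5-[205,125])*9).round(0).tolist())
```

```text
1.5 [[295.0, 263.0], [360.0, 267.0]]
1.6 [[300.0, 249.0], [364.0, 253.0]]
1.7 [[304.0, 236.0], [368.0, 240.0]]
1.8 [[309.0, 226.0], [372.0, 230.0]]
1.9 [[313.0, 218.0], [376.0, 222.0]]
0.112 [[337.0, 314.0], [435.0, 320.0], [350.0, 288.0]]
0.116 [[339.0, 307.0], [437.0, 314.0], [352.0, 282.0]]
```

Call:
{"op": "jog_arm", "data": {
  "motion": [
    [[-0.0018,0,0.0015,0,-0.5,0,0],[-0.0016,0,0.0045,0,-2.2,0,0],[-0.0012,0,0.007,0,-3.5,0,0],[-0.0008,0,0.0095,0,-5,0,0]]
  ],
  "newtons": 25
}}

```text
t: 6.75
eef_pos: [0.4209, -0.0671, 0.1207]
ee_rot: [3.139, 0.094, -2.873]
force: [-7.1, -0.3, 2.5]
width: 0.0098
```

Run:
```python
from h import *
s=arm.get_state(); print(s['force'],s['moment'],s['width'],s['q'])
rows([(1.65,.16),(1.65,.2),(1.65,.24),(1.65,.26)],.030,.11)
```

```text
[-7.12699039 -0.26803166  2.47582358] [-0.40984432  2.00128861  0.11111528] 0.009844063389175322 [ 0.31031162  0.02676008 -0.75118501  0.00276913 -0.6983959  -1.6146618 ]
[-0.0025 -0.0006 -0.0053] [0.1 2.5 0. ] th 1.65 ph 0.16 tip 0.1223 0.0114
[-0.0015 -0.0006 -0.0014] [0.1 0.3 0. ] th 1.65 ph 0.20 tip 0.1209 0.0072
[-0.0007 -0.0006  0.0025] [ 0.1 -2.   0. ] th 1.65 ph 0.24 tip 0.1194 0.0030
[-0.0003 -0.0006  0.0045] [ 0.1 -3.2  0. ] th 1.65 ph 0.26 tip 0.1186 0.0010
```

Call:
{"op": "jog_arm", "data": {
  "motion": [
    [[-0.0002,0,0.0015,0,-0.8,0,0],[0,0,0.003,0,-1.8,0,0],[0.0002,0,0.0045,0,-2.8,0,0],[0.0002,0,0.005,0,-3,0,0]]
  ],
  "newtons": 20
}}

```text
t: 7.15
eef_pos: [0.4204, -0.0672, 0.1154]
ee_rot: [3.139, 0.146, -2.874]
force: [-4.8, -1.3, 1.6]
width: 0.0098
```

Run:
```python
from h import *
s=arm.get_state(); print(s['force'],s['moment'],s['width'],s['q'])
rows([(1.65,.2),(1.65,.24),(1.65,.26)],.030,.11)
f=optics.grab_frame('scene'); crop('s',f,205,125,60,60,9,'s7')
np.save('scene7.npy',f)
```

```text
[-4.76847676 -1.33332242  1.56586266] [-0.33710771  1.97971283  0.08787929] 0.009782955290416156 [ 0.31262405  0.00784002 -0.79579592  0.00726195 -0.62094291 -1.62080573]
[-0.0028 -0.0005 -0.0066] [0.1 3.2 0. ] th 1.65 ph 0.20 tip 0.1209 0.0072
[-0.0018 -0.0005 -0.0027] [0.1 0.9 0. ] th 1.65 ph 0.24 tip 0.1194 0.0030
[-0.0013 -0.0006 -0.0007] [ 0.1 -0.2  0. ] th 1.65 ph 0.26 tip 0.1186 0.0010
```

View pics/s7.png

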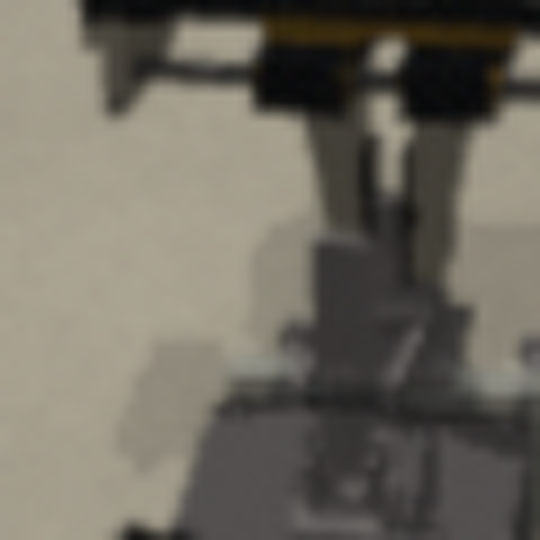

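The lip has come down to about floor level (tip roughly 0 mm in the model) with only 1.6 N vertical force, so it appears to be in the slot. I'll release the lug and back off along the tool axis.

Call:
{"op": "jog_arm", "data": {
  "motion": [
    [[0,0,0,0,0,0,0.015],[0,0,0,0,0,0,0.03],[0,0,0,0,0,0,0.035],[0,0,0,0,0,0,0.035],[0,0,-0.01,0,0,0,0.035],[0,0,-0.03,0,0,0,0.035],[0,0,-0.055,0,0,0,0.035],[0,0,-0.075,0,0,0,0.035]]
  ]
}}

```text
t: 8.0
eef_pos: [0.4102, -0.0703, 0.1909]
ee_rot: [3.14, 0.147, -2.873]
force: [1.5, 0.5, -0.2]
width: 0.035
```

Run:
```python
from h import *
s=arm.get_state(); print(s['force'],s['moment'],s['width'],s['q'])
f=optics.grab_frame('scene'); crop('s',f,205,125,60,60,9,'s8')
np.save('scene8.npy',f)
f=optics.grab_frame('top'); np.save('top8.npy',f)
overlay('scene',np.load('scene8.npy'),P0,1.72,.255,.117,(205,125,60,60),9,'s8o')
```

```text
[ 1.50298476  0.45168243 -0.19120935] [-0.10510954  0.40673125  0.01325251] 0.03496368532269821 [ 0.3137191  -0.12002975 -0.69976334  0.0061145  -0.84449285 -1.61978144]
```

View pics/s8.png

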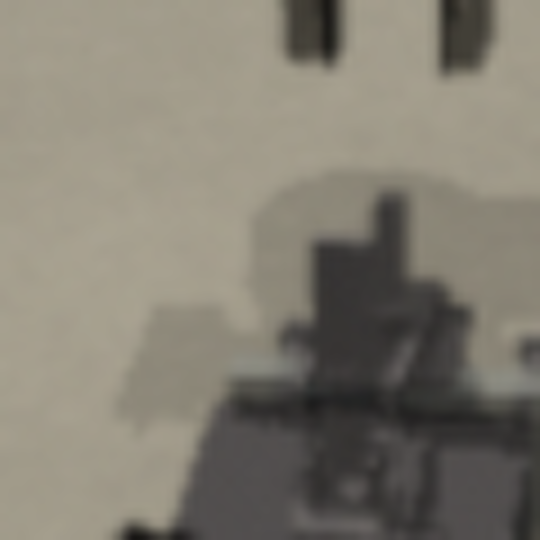

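View pics/s8o.png

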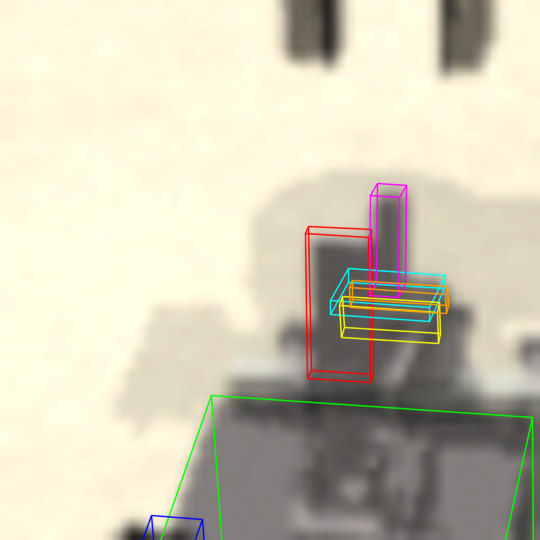

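The picture agrees with lever ≈1.7 and the lug down at the keeper. Next I'll close the fingers and go between the lug and the upright handle.

Run:
```python
from h import *
print(hk(1.72,.255,[[.088,0,.038],[.102,0,.038]]), lev(1.72,[[-.078,0,.003],[-.065,0,.003]]))
move_to([.058,-.003,.17],0,.022); move_to([.058,-.003,.14],0,.022); print(to_chamber(arm.get_state()['eef_pos']))
```

```text
[[0.11232578 0.         0.12335403]
 [0.12587306 0.         0.11982259]] [[0.03156142 0.         0.16138745]
 [0.02962896 0.         0.14853188]]
t 8.1 shift [-0.0676  0.0027  0.0107] turn [0.11 8.67 0.06] F [-0.04 -0.37 -0.43] w 0.0349
t 8.1 shift [-0.063   0.0026  0.0404] turn [0.11 8.67 0.06] F [-0.04 -0.37 -0.43] w 0.0349
[ 0.12640466 -0.00025462  0.19241591]
```

Call:
{"op": "jog_arm", "data": {
  "motion": [
    [[-0.01,0,0,0,1,0,0],[-0.028,0.001,0.003,0,3,0,0],[-0.048,0.002,0.006,0,6,0,0],[-0.062,0.0027,0.01,0,8,0,0],[-0.0676,0.0027,0.0107,0,8.67,0,0],[-0.066,0.0027,0.02,0,8.67,0,0],[-0.0643,0.0027,0.033,0,8.67,0,0],[-0.063,0.0027,0.0404,0,8.67,0,0]]
  ],
  "newtons": 20
}}

```text
t: 8.9
eef_pos: [0.4751, -0.0495, 0.1604]
ee_rot: [3.139, -0.001, -2.873]
force: [-0.1, -0.3, -0.1]
width: 0.0006
```

Run:
```python
from h import *
move_to([.058,-.003,.14],0,.022); print(to_chamber(arm.get_state()['eef_pos']))
f=optics.grab_frame('scene'); crop('s',f,205,125,60,60,9,'s9')
```

```text
t 8.9 shift [-0.0017 -0.0002 -0.0016] turn [ 0.13 -0.07  0.03] F [-0.06 -0.34 -0.06] w 0.0006
[ 0.05971903 -0.00317532  0.16041494]
```

View pics/s9.png

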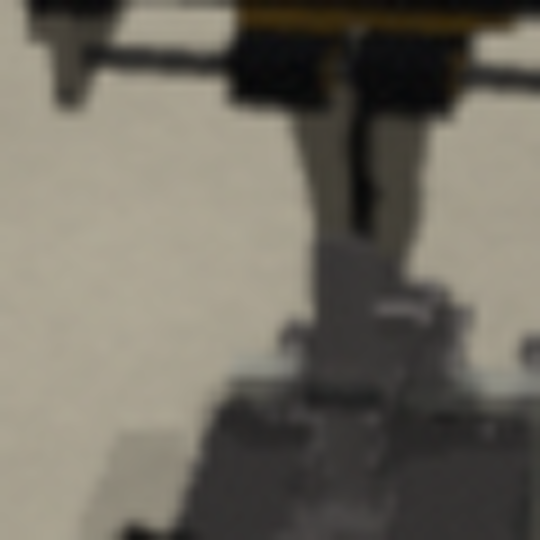

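```bash
cat >> h.py <<'E'
def prow(ths, dr=0.0):
    s,x,R=tool()
    for th in ths:
        r=.060+ .015*np.clip((1.2-th)/1.0,0,1)+dr
        C=lev(th,[-r,0,.003])[0]+[.0095,-.003,0]
        Rt=Ro.from_euler('z',P0[2])*Ro.from_euler('x',np.pi)
        tgt=ch2w(P0,C)[0]-Rt.apply([0,0,.022])
        d=R.inv().apply(tgt-x)
        print('%.2f'%th,d.round(4),'F',to_chamber(s['force']+np.array([P0[0],P0[1],0])).round(1) if th==ths[0] else '')
E
python3 -c "
from h import *
prow([1.7,1.6,1.5,1.4,1.3,1.2,1.1,1.0,.9,.8])"
```

```text
1.70 [-0.0229 -0.0002 -0.0062] F [ 0.6 -0.9 -1.5]
1.60 [-0.0289 -0.0002 -0.0069] F 
1.50 [-0.0349 -0.0002 -0.0071] F 
1.40 [-0.0408 -0.0002 -0.0067] F 
1.30 [-0.0468 -0.0002 -0.0057] F 
1.20 [-0.0526 -0.0002 -0.0041] F 
1.10 [-0.0588 -0.0002 -0.0033] F 
1.00 [-0.0651 -0.0002 -0.0018] F 
0.90 [-0.0714 -0.0002  0.0005] F 
0.80 [-0.0775 -0.0003  0.0034] F
```

Call:
{"op": "jog_arm", "data": {
  "motion": [
    [[-0.012,0,-0.003,0,0,0,0],[-0.019,0,-0.004,0,0,0,0],[-0.023,0,-0.005,0,0,0,0],[-0.029,0,-0.006,0,0,0,0],[-0.035,0,-0.006,0,0,0,0],[-0.041,0,-0.006,0,0,0,0]]
  ]
}}

```text
t: 9.55
eef_pos: [0.5142, -0.0387, 0.1655]
ee_rot: [3.139, -0.003, -2.873]
force: [-3.6, -0.9, -0.4]
width: 0.0004
```

Run:
```python
from h import *
prow([1.4,1.3,1.2,1.1,1.0,.9,.8,.7,.6])
f=optics.grab_frame('scene'); crop('s',f,205,125,60,60,9,'s10')
```

```text
1.40 [ 0.0002 -0.0002 -0.0008] F [ 3.7 -0.  -0.4]
1.30 [-0.0058 -0.0002  0.0002] F 
1.20 [-0.0115 -0.0002  0.0018] F 
1.10 [-0.0178 -0.0002  0.0026] F 
1.00 [-0.0241 -0.0002  0.0041] F 
0.90 [-0.0304 -0.0003  0.0064] F 
0.80 [-0.0365 -0.0003  0.0093] F 
0.70 [-0.0423 -0.0003  0.0129] F 
0.60 [-0.0479 -0.0003  0.0172] F
```

View pics/s10.png

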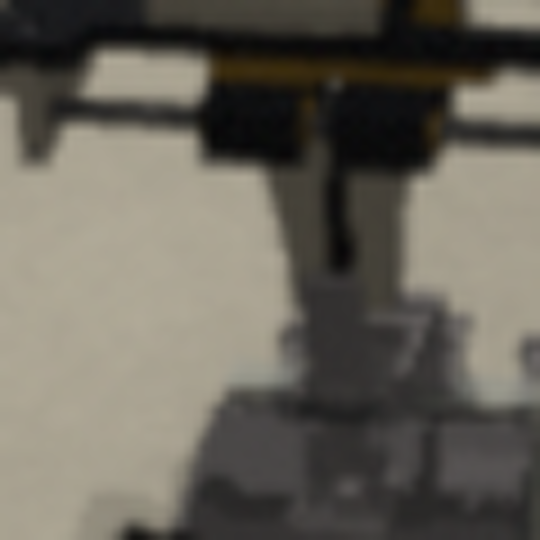

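The 3.7 N reading matches the hinge friction, and the handle is swinging. I'll continue.

Call:
{"op": "jog_arm", "data": {
  "motion": [
    [[-0.006,0,0,0,0,0,0],[-0.012,0,0.0015,0,0,0,0],[-0.018,0,0.0026,0,0,0,0],[-0.024,0,0.0041,0,0,0,0],[-0.0304,0,0.0064,0,0,0,0],[-0.0365,0,0.0093,0,0,0,0]]
  ]
}}

```text
t: 10.2
eef_pos: [0.5491, -0.0292, 0.1552]
ee_rot: [3.139, -0.006, -2.874]
force: [-7.3, -2.3, -0.1]
width: 0.0004
```

Run:
```python
from h import *
prow([.9,.8,.7,.6,.5,.4,.3,.2,.1])
f=optics.grab_frame('scene'); crop('s',f,205,125,60,60,9,'s11')
```

```text
0.90 [ 0.0059 -0.0002 -0.0038] F [ 7.7  0.3 -0.1]
0.80 [-0.0002 -0.0002 -0.0009] F 
0.70 [-0.0061 -0.0002  0.0027] F 
0.60 [-0.0117 -0.0002  0.007 ] F 
0.50 [-0.0169 -0.0003  0.012 ] F 
0.40 [-0.0217 -0.0003  0.0176] F 
0.30 [-0.0259 -0.0003  0.0238] F 
0.20 [-0.0295 -0.0003  0.0305] F 
0.10 [-0.031  -0.0003  0.0379] F
```

View pics/s11.png

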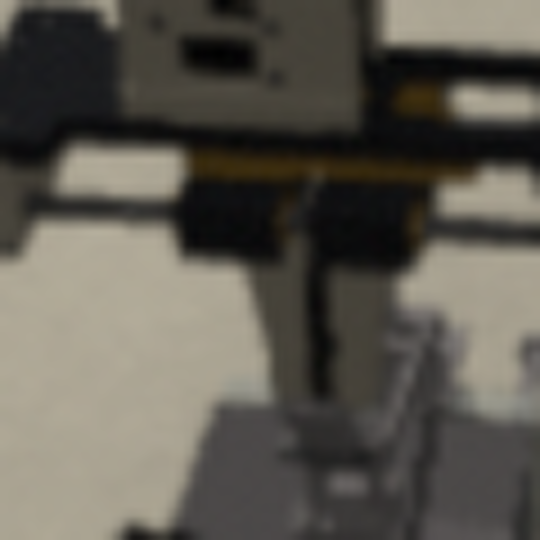

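Call:
{"op": "jog_arm", "data": {
  "motion": [
    [[-0.0061,0,0.0035,0,0,0,0],[-0.0115,0,0.0078,0,0,0,0],[-0.0165,0,0.0128,0,0,0,0],[-0.021,0,0.0182,0,0,0,0]]
  ]
}}

```text
t: 10.65
eef_pos: [0.5707, -0.0233, 0.1365]
ee_rot: [3.14, -0.006, -2.873]
force: [-4.4, -0.8, 2.4]
width: 0.0003
```

Run:
```python
from h import *
prow([.5,.4,.3,.2,.1,0,-.1])
f=optics.grab_frame('scene'); crop('s',f,205,125,60,60,9,'s12')
```

```text
0.50 [ 0.0056 -0.0001 -0.0066] F [ 4.5 -0.4  2.4]
0.40 [ 0.0008 -0.0001 -0.001 ] F 
0.30 [-0.0034 -0.0002  0.0052] F 
0.20 [-0.007  -0.0002  0.0119] F 
0.10 [-0.0085 -0.0002  0.0193] F 
0.00 [-0.0092 -0.0002  0.0267] F 
-0.10 [-0.0091 -0.0002  0.0342] F
```

View pics/s12.png

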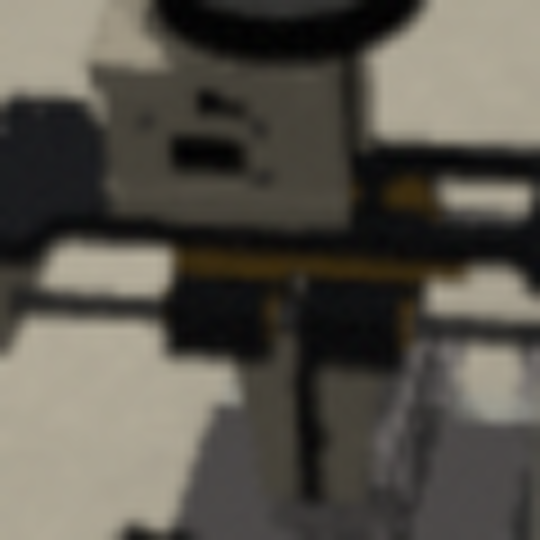

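Call:
{"op": "jog_arm", "data": {
  "motion": [
    [[-0.002,0,0.003,0,0,0,0],[-0.0036,0,0.006,0,0,0,0],[-0.005,0,0.009,0,0,0,0],[-0.006,0,0.012,0,0,0,0]]
  ]
}}

```text
t: 11.1
eef_pos: [0.5775, -0.0214, 0.1237]
ee_rot: [3.14, -0.005, -2.873]
force: [-1.5, -1.1, 1.2]
width: 0.0007
```

Run:
```python
from h import *
prow([.3,.2,.15,.1,0.05,0,-.05,-.1])
```

```text
0.30 [ 0.0037 -0.0002 -0.0076] F [1.7 0.7 1.2]
0.20 [ 0.0001 -0.0002 -0.0009] F 
0.15 [-0.0007 -0.0002  0.0028] F 
0.10 [-0.0013 -0.0002  0.0065] F 
0.05 [-0.0018 -0.0002  0.0102] F 
0.00 [-0.002  -0.0002  0.0139] F 
-0.05 [-0.0021 -0.0002  0.0177] F 
-0.10 [-0.002  -0.0002  0.0215] F
```

Run:
```python
from h import *
print(arm.get_state()['force'])
f=optics.grab_frame('scene'); crop('s',f,200,120,80,90,6,'s13');np.save('scene13.npy',f)
f=optics.grab_frame('top'); crop('s',f,225,165,90,110,5,'t13')
```

```text
[-1.45859077 -1.08338812  1.19638498]
```

View pics/s13.png

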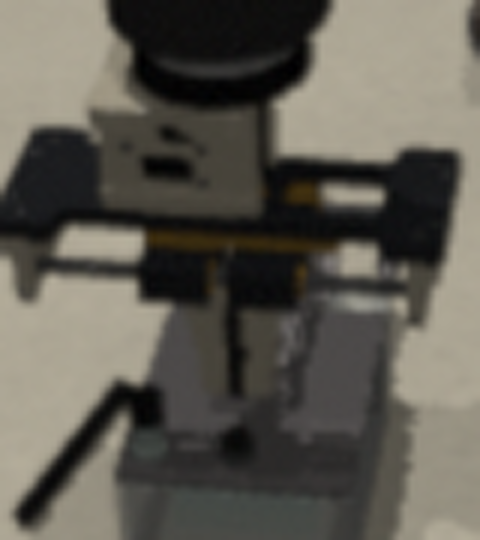

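View pics/t13.png

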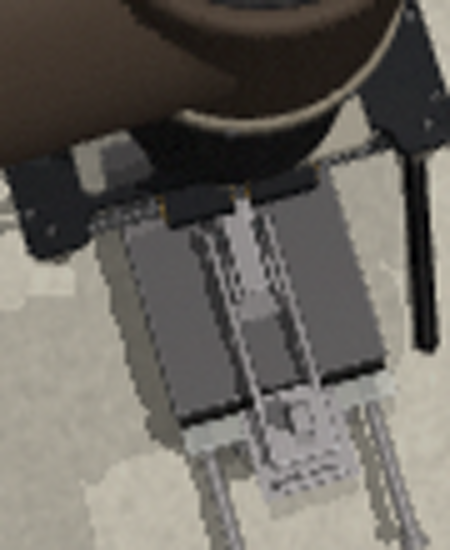

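Top view: the door flange (285,405) is now up against the seal, so the claw is pulling the door. I'll press down slowly and watch the force.

Call:
{"op": "jog_arm", "data": {
  "motion": [
    [[-0.0005,0,0.002,0,0,0,0],[-0.001,0,0.004,0,0,0,0],[-0.0013,0,0.006,0,0,0,0],[-0.0015,0,0.008,0,0,0,0],[-0.0016,0,0.009,0,0,0,0]]
  ]
}}

```text
t: 11.7
eef_pos: [0.5794, -0.0208, 0.1143]
ee_rot: [3.14, -0.004, -2.873]
force: [-0.0, 0.1, 1.8]
width: 0.0
```

Run:
```python
from h import *
prow([.1,0.05,0,-.05,-.1]); print(arm.get_state()['force'])
```

```text
0.10 [ 0.0007 -0.0003 -0.0029] F [-0.  -0.1  1.8]
0.05 [ 0.0003 -0.0003  0.0009] F 
0.00 [ 0.     -0.0003  0.0046] F 
-0.05 [-0.0001 -0.0003  0.0084] F 
-0.10 [ 0.0001 -0.0003  0.0121] F 
[-0.00456055  0.06316479  1.78723878]
```

Call:
{"op": "jog_arm", "data": {
  "motion": [
    [[0,0,0.001,0,0,0,0],[0,0,0.002,0,0,0,0],[0,0,0.003,0,0,0,0]]
  ]
}}

```text
t: 12.0
eef_pos: [0.5796, -0.0207, 0.1113]
ee_rot: [3.14, -0.004, -2.873]
force: [0.8, -0.4, 0.5]
width: 0.0003
```

Call:
{"op": "jog_arm", "data": {
  "motion": [
    [[0,0,0.001,0,0,0,0],[0,0,0.002,0,0,0,0]]
  ]
}}

```text
t: 12.2
eef_pos: [0.5797, -0.0207, 0.1093]
ee_rot: [3.14, -0.003, -2.873]
force: [0.6, 0.4, 1.8]
width: 0.0003
```

Call:
{"op": "jog_arm", "data": {
  "motion": [
    [[0,0,0.001,0,0,0,0],[0,0,0.002,0,0,0,0]]
  ]
}}

```text
t: 12.4
eef_pos: [0.5798, -0.0207, 0.1073]
ee_rot: [3.14, -0.003, -2.873]
force: [1.6, 0.6, 2.1]
width: 0.0006
```

Call:
{"op": "jog_arm", "data": {
  "motion": [
    [[0,0,0.001,0,0,0,0],[0,0,0.0015,0,0,0,0]]
  ]
}}

```text
t: 12.6
eef_pos: [0.5799, -0.0207, 0.1065]
ee_rot: [3.14, -0.003, -2.872]
force: [-3.0, 1.6, 10.6]
width: 0.0005
```

Call:
{"op": "jog_arm", "data": {
  "motion": [
    [[0,0,0.001,0,0,0,0],[0,0,0.0015,0,0,0,0]]
  ]
}}

```text
t: 12.8
eef_pos: [0.5799, -0.0207, 0.1064]
ee_rot: [3.14, -0.003, -2.872]
force: [-6.3, 1.8, 17.3]
width: 0.0005
```

Run:
```python
from h import *
prow([.0,-.05,-.1,-.15]); print(arm.get_state()['force'])
f=optics.grab_frame('scene'); crop('s',f,200,140,80,80,7,'s14')
```

```text
0.00 [ 0.0005 -0.0002 -0.0033] F [ 5.6 -3.4 17.3]
-0.05 [ 0.0005 -0.0003  0.0005] F 
-0.10 [ 0.0006 -0.0003  0.0042] F 
-0.15 [ 0.0009 -0.0003  0.008 ] F 
[-6.30385609  1.81018201 17.30570024]
```

View pics/s14.png

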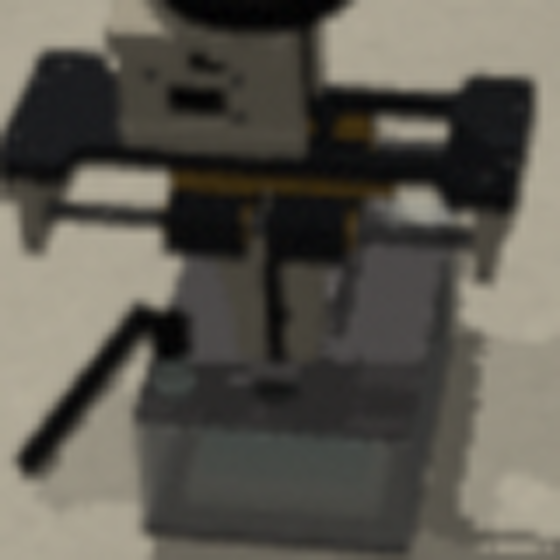

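The force jumped from 2 to 17 N while the handle stopped moving (lever ≈ -0.045), so it bears on the bumper. I'll hold a moderate press, then lift off.

Call:
{"op": "jog_arm", "data": {
  "motion": [
    [[0,0,0.0012,0,0,0,0],[0,0,0.0012,0,0,0,0],[0,0,0.0012,0,0,0,0],[0,0,0.0012,0,0,0,0]]
  ]
}}

```text
t: 13.25
eef_pos: [0.5799, -0.0207, 0.1065]
ee_rot: [3.141, -0.002, -2.871]
force: [-3.7, 1.4, 12.0]
width: 0.0003
```

Call:
{"op": "jog_arm", "data": {
  "motion": [
    [[0,0,0,0,0,0,0],[0,0,-0.003,0,0,0,0],[0,0,-0.015,0,0,0,0],[0,0,-0.04,0,0,0,0],[0,0,-0.08,0,0,0,0],[0,0,-0.12,0,0,0,0],[0,0.03,-0.13,0,0,0,0],[0,0.07,-0.13,0,0,0,0]]
  ]
}}

```text
t: 14.05
eef_pos: [0.5626, 0.0466, 0.2399]
ee_rot: [3.141, 0.003, -2.874]
force: [0.2, 0.7, 0.1]
width: 0.0006
```

Call:
{"op": "jog_arm", "data": {
  "motion": [
    [[0,-0.04,0,0,0,0,0],[0,-0.09,0,0,0,0,0],[0,-0.14,0,0,0,0,0],[0,-0.19,0,0,0,0,0],[0,-0.24,0,0,0,0,0],[0,-0.29,0,0,0,0,0],[0,-0.3,0,0,0,0,0],[0,-0.3,0,0,0,0,0]]
  ]
}}

```text
t: 14.85
eef_pos: [0.6417, -0.2448, 0.2391]
ee_rot: [3.14, 0.002, -2.877]
force: [-0.0, 0.2, 0.1]
width: 0.0005
```

```bash
python3 - <<'E'
from h import *
for n in('top','scene'): np.save(n+'9.npy',optics.grab_frame(n))
print(arm.get_state()['force'])
E
python3 ov.py 9/a $(python3 -c "print('.5335 -.0368 3.4094 -.045 .02 .104')")
python3 - <<'E'
import sys; sys.path.insert(0,'.')
import os; os.chdir('.')
from h import *
crop('s',np.load('scene9.npy'),195,140,80,85,7,'s15'); crop('s',np.load('top9.npy'),235,175,80,110,5,'t15')
E
```

```text
[ 0.06405656 -0.25215332  0.77823148]
(560, 792, 3)
```

View pics/ov9_a.png

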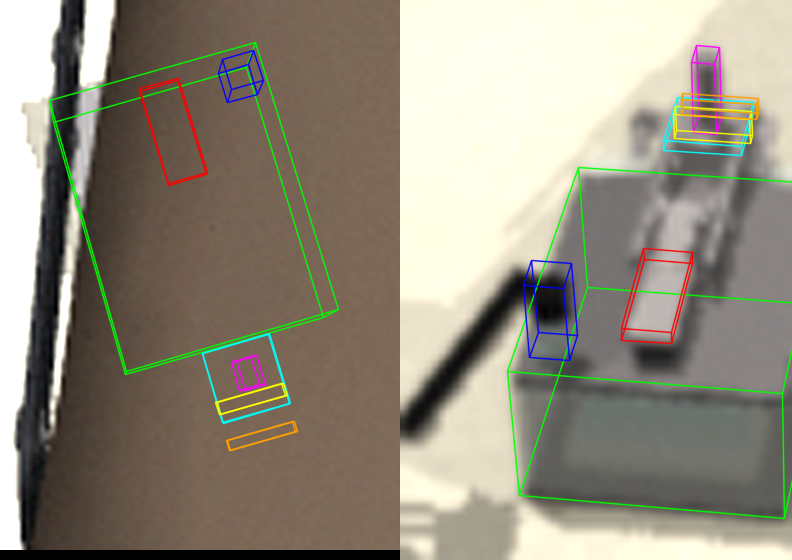

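View pics/s15.png

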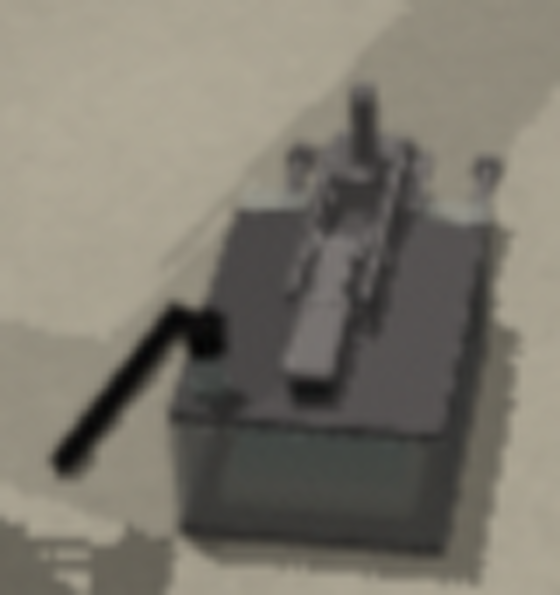

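View pics/t15.png

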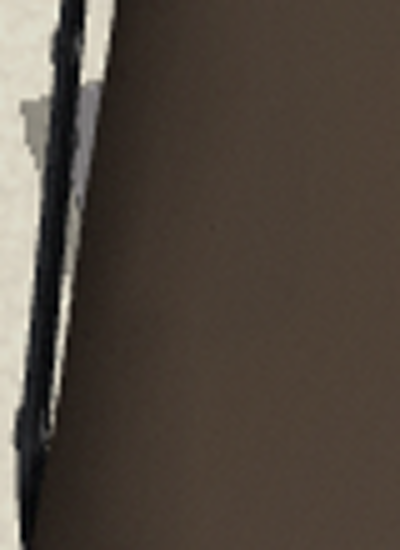

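Call:
{"op": "jog_arm", "data": {
  "motion": [
    [[0,-0.04,0,0,0,0,0],[0,-0.08,0,0,0,0,0],[0,-0.12,0,0,0,0,0],[0.03,-0.15,0,0,0,0,0],[0.06,-0.17,0,0,0,0,0],[0.09,-0.19,0,0,0,0,0],[0.12,-0.2,0,0,0,0,0],[0.12,-0.2,0,0,0,0,0]]
  ]
}}

```text
t: 15.75
eef_pos: [0.5763, -0.4677, 0.2403]
ee_rot: [3.14, 0.003, -2.876]
force: [0.5, 1.4, 0.1]
width: 0.0005
```

Run:
```python
from h import *
f=optics.grab_frame('top'); np.save('top9.npy',f)
a=cv2.resize(np.ascontiguousarray(f[175:285,235:315,::-1]),None,fx=5,fy=5,interpolation=cv2.INTER_CUBIC)
overlay('top',f,P0,-.045,.02,.104,(235,175,80,110),5,'x'); b=cv2.imread('pics/x.png')
cv2.imwrite('pics/t16.png',np.hstack([a,b]))
print(arm.get_state()['force'])
```

```text
[ 0.22003587 -0.34588152  0.39513812]
```

View pics/t16.png

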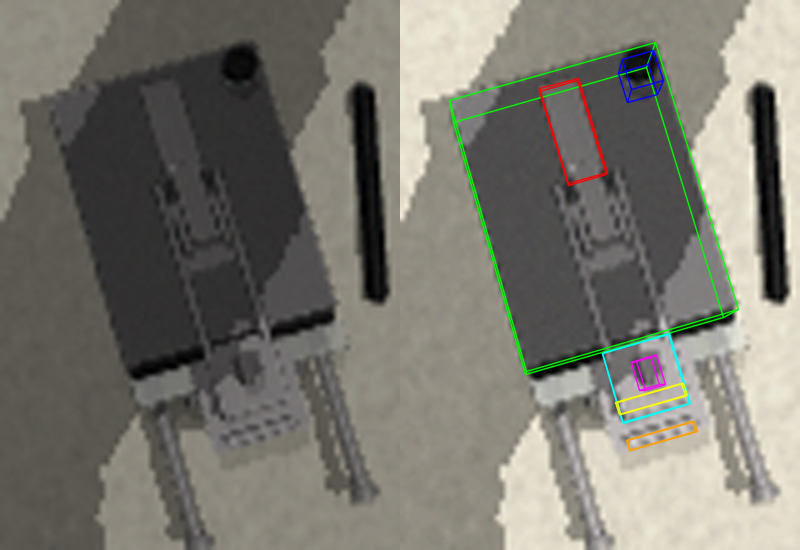

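Top view: the seal gap at (235,345) is nearly closed, the claw plate covers the keeper bar, the lever lies flat on the bumper, and the vial (240,62) and marker are where they were. I'm handing the job in.

```bash
python3 -c "
from station import arm
print(arm.job_done())"
```

```text
the job is handed in; nothing more can be done
None
```

The chamber is closed and latched, and I handed the job in with the arm clear, after about 16 s of the 64 s allowed. The hand-in gave no verdict.

**What I did:**
- I pinched the claw's lug, lifted it, and pulled the lever open to about 1.7 rad.
- I lowered the lip into the keeper slot and let go of the lug.
- I pushed the handle over with closed fingers and pressed it until it bore on the bumper. It stopped at about -0.045 rad, where the force jumped from 2 N to a 17 N peak. I then held about 12 N and backed off.

**Last checks:**
- The pictures show the lever flat on its bumper and the claw plate over the keeper bar. The door has moved in, with the seal gap nearly closed.
- The vial and marker are where they were, and the tool force reads about zero.

**Not confirmed directly:**
- I could not measure how hard the claw pulls on the keeper, how hard the lever bears on the bumper once let go, or the exact door travel. I judge these from the geometry, the force jump and the pictures.
- The model overlay agreed with the pictures only to about 1–3 mm.

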